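Find the flush catch of a dough sheeter and pop out its flour tray

ROBOT

A 7-joint arm with a two-finger parallel gripper is mounted at the origin on the work surface. World frame = base frame: x ahead of the robot, y to its left, z up, the work surface at z = 0. Lengths are in m, angles in rad, forces in N, time in s.
With the tool pointing down it reaches from about 0.425 to 0.925 m from the base axis. Payload 6.8 kg.
Tool frame: the origin (TCP) lies between the finger pads; the fingertips stand 17 mm ahead of it and the grasp point (between the pads) lies 2 mm behind it; z points along the fingers, x is the direction in which the jaws open and shut, and the axes are right-handed (so a half turn about z gives the same grasp; the last joint's range is limited). The gripper opens to 85 mm and grips with 20 to 120 N. Pads are 22 mm wide; open, the fingers measure 114 mm over their backs; the gripper's body (76 mm by 85 mm) begins 54 mm behind the grasp point. The pads swing forward as they close: fully open they stand 13 mm farther back than shut.
Start: joints at [1.018, 0.477, 0.022, 1.555, -0.011, 1.109, -0.083], TCP at [0.29, -0.609, 0.248] pointing down, gripper open.
Joint ranges: [-2.96, 2.96], [-0.34, 2.1], [-1.41, 1.46], [0.24, 2.44], [-1.37, 4.51], [0.17, 1.92], [-2.96, 2.96]. Speed limits (rad/s): [2.39, 2.39, 3.14, 3.14, 3.14, 3.14, 3.14].

INTERFACE

Orientations are given as a unit quaternion [w, x, y, z].
In Python, from station import readout, read_camera, get_calibration, bot, models gives the robot as it stands.
- The arm moves only by the tool carry_out, never from a script. Its argument "deltas" is a list of rows, each a list of 2 entries, a list of its own where there are three numbers: the shift along the tool's x, y, z in cm, then the turn about the tool's z in degrees. A call has 1 to 10 rows; each row is the pose to reach, as a shift and turn from the pose measured when the call began, along the tool's axes at that moment; what a row does not reach only later rows make up. A row lasts 1/8 s, in which the tool goes at most 62.5 mm and 10.7 degrees, less where a joint would pass 70% of its speed; a pose out of reach is approached as far as the arm can. A call with a gripper value outside its range is refused whole. "hand" is the opening, from 0 (shut) to 1 (fully open), set as the call begins (left out, the last holds). The fingers move at their own pace and stop on an object; "newtons" is the grip in N (left out, the last holds). Time passes only in rows, so rows that repeat a pose let the fingers close. It gives the time, the measured TCP pose, the force and the opening at its end, in the units of the state.
- readout.get_obs(): the state, without advancing time (a new reading comes with each control period).
- read_camera(name): name is "side" or "top"; returns the picture (480x640x3 uint8, red, green, blue); there is no depth.
- get_calibration(name): a dict with "fov_y" (degrees; the focal length in pixels is half the picture's height over the tangent of half this angle, whatever the lens; pixels are square), "cx", "cy" (the principal point, pixels), "world_from_camera" (4x4, takes a point from camera to world coordinates). Camera axes: x right, y down, z forward; pixel columns grow to the right and rows downward; lengths in m; the calibration is good to about 2 mm. A picture is of the moment at which its call begins. get_calibration takes no time and is no camera call.
- bot.hand_in(): hands the job in, once; it reports no verdict.
Trained networks look in the newest picture that a camera, given by its name, has taken for a name from the list of things; names that differ only in an ending like _2 or _b are one class to them, and where a whole thing is asked for, a point or a joint stands for the part that bears it (a point fixed in the world has none). Each returns a list of dicts, best first, with "score" (0 to 1); they miss things now and then, are a little off and sometimes report something else, mostly with a low value. They report only what shows in the picture. A call takes as long as a camera call.
- models.spot_in(query, camera): "centre" ([row, column] in pixels, amid what is visible of it).
The state is a dict: "t": time; "q": joint angles; "joint_vel": joint speeds; "joint_torque": joint torques, N m; "eef_pos": TCP position; "tool_rot": TCP orientation; "contact_force": force on the tool from outside, world axes, zero at the start; "torque": the same for the moment, N m; "gripper_width": opening from 0.0 (shut) to 1.0 (fully open).
Only numpy, scipy, OpenCV 4.12 (cv2) and the standard library are available. Lean on these libraries where they do the work, as an engineer would, in place of code of your own. Each camera call takes 0.05 s, during which the arm holds its last target. There are 200 camera calls.

TASK

Open the flour tray of the steel dough sheeter: feel along the flat panel on its deck for the flush button hidden in it, press the button down until the tray springs out at the front, then let go and move clear. Only touch and press: pick nothing up, do not touch the tray itself, and leave the things standing around the machine where they are.

Things in the scene. Friction and masses are not known exactly. Their poses are not given: they have to be found in the camera images.
- machine: Dough sheeter, a low steel box fixed on the bench: 240 mm deep (its x), 460 wide (its y), deck 129 mm above the bench. Origin: centre of its underside, on the bench; x points away from the robot at yaw 0, its front faces the robot. Two rollers between dark cheeks run along the deck, centred 75 mm behind the origin (+x), up to 173 mm high; nothing else rises above the deck.
- panel (a point): Centre of the flat rigid metal panel let into the deck, on its surface, 125 mm above the bench; axes as the machine's. It shows 70 mm in x by 200 mm in y; the deck around it is 4 mm higher. One hole in it, 44 mm in x by 50 mm in y, holds the button; the hole's centre is at x = 0 and anywhere from y = -60 to +60 mm, is not reported, and must be felt for or seen.
- catch (a joint): How far the hidden button is pressed, m: 0 at rest, 0.007 fully down; at 0.004 to 0.005 it frees the tray. Rectangular, 40 x 46 mm, same metal as the panel, top 2 mm below the panel's surface, thin dark gap around. It gives from about 3 N, is fully down at 5 to 6 N, and springs back when released. The fingertips must fit wholly inside the hole to press it.
- tray (a joint): How far the flour tray has come out, in m: 0 shut and latched, 0.045 fully out. Handleless, its front 244 mm wide and 50 mm high, upper edge 75 mm above the bench, in the middle of the machine's front (its -x side). When freed, a spring drives it straight out to -x within about a second and it stays out; keep the 60 mm before it free.
- plate: White china saucer, 130 mm across, 18 mm high, on the bench near the left (+y) end of the machine; origin at the centre of its underside. To be left alone.
- glass: Stemmed glass, 68 mm across, 150 mm high, standing on the bench near the right (-y) end of the machine; origin at the centre of its foot. To be left alone.
- cutter: Round steel pastry cutter, a ring 70 mm across and 35 mm high, on the bench to the right of the machine; origin at the centre of its underside. To be left alone.

How it is judged:
At the end, for the whole second after the job is handed in: The tray stands out by more than 35 mm and is at rest, the button has sprung back (less than 1.5 mm down), and saucer, glass and cutter are within 20 mm of where they started (value of joint tray above 0.035 m and velocity of joint tray between -0.01 and 0.01 m/s and value of joint catch below 0.0015 m and distance of each of plate, glass, cutter from where it was at the start of the episode below 0.02 m); the robot touches nothing.
It fails at once if a bystander is pushed or carried more than 20 mm (distance of any of plate, glass, cutter from where it was at the start of the episode above 0.02 m).
It fails at once if a bystander is lifted off the bench by more than 6 mm (height (world z) of any of plate, glass, cutter above 0.006 m).
It fails at once if the tray is touched with more than 2 N (contact force between the arm and tray above 2 N).
It also fails if it takes over 48 s, if anything falls off the work surface, if the arm or the gripper's body presses on something with over 40 N, if the wrist force passes 120 N, or if a joint passes its speed limit or range.

## Working session

There is one attempt and no reset: what is moved stays moved. The work goes in short steps, Python scripts to look and compute and a tool call to move; the robot and the scene stay as the last step left them, time stands still between calls to the robot, and variables do not carry over. Pictures are saved under pics/ and viewed, about 8 in all and at most 12, crops included, and the job is handed in when it is done.

Besides the shell and the picture viewer there is one more tool, called as name(argument=value, ...) on one line, values as JSON. carry_out: Moves the arm, as the interface text tells. Its arguments: {"type":"object","properties":{"deltas":{"type":"array"},"hand":{"type":"number"},"newtons":{"type":"number"}},"required":["deltas"]}

```bash
ls; mkdir -p pics
cat > h.py <<'E'
import numpy as np, cv2
from station import readout, read_camera, get_calibration, bot, models
def cal(n):
    c=get_calibration(n); f=240/np.tan(np.radians(c["fov_y"])/2); return f,c["cx"],c["cy"],np.array(c["world_from_camera"])
def ray(n,r,c,z):
    f,cx,cy,T=cal(n); d=T[:3,:3]@np.array([(c-cx)/f,(r-cy)/f,1]); return T[:3,3]+d*(z-T[2,3])/d[2]
def proj(n,p):
    f,cx,cy,T=cal(n); q=T[:3,:3].T@(np.array(p)-T[:3,3]); return cy+f*q[1]/q[2], cx+f*q[0]/q[2]
E
python3 - <<'E'
from h import *
for n in("side","top"):
    cv2.imwrite(f"pics/{n}0.png",read_camera(n)[:,:,::-1])
    print(n,get_calibration(n))
    for q in("machine","panel","catch","plate","glass","cutter","tray"):
        try: print(q,[(np.round(d["centre"]),round(d["score"],2)) for d in models.spot_in(q,n)[:2]])
        except Exception as e: print(q,e)
print(readout.get_obs())
E
```

```text
pics
side {'fov_y': 43.44377920571582, 'cx': 312.5333269603347, 'cy': 241.21069264342128, 'world_from_camera': array([[-0.15624437, -0.89936949,  0.40831633,  0.08762239],
       [-0.98766234,  0.14666631, -0.05488263,  0.08298784],
       [-0.01052649, -0.41185376, -0.91118915,  1.127557  ],
       [ 0.        ,  0.        ,  0.        ,  1.        ]])}
machine [(array([203., 335.]), 0.86)]
panel [(array([203., 341.]), 0.76)]
catch [(array([224., 328.]), 0.63)]
plate [(array([222., 191.]), 0.62)]
glass [(array([251., 492.]), 0.83)]
cutter [(array([212., 482.]), 0.74)]
tray []
top {'fov_y': 42.44844701504219, 'cx': 321.46831194105783, 'cy': 241.66574092372363, 'world_from_camera': array([[ 1.78386668e-02, -9.97632122e-01,  6.64223727e-02,
         4.79340763e-01],
       [-9.99840474e-01, -1.78589650e-02,  2.88215296e-04,
         3.01448831e-02],
       [ 8.98701993e-04, -6.64169180e-02, -9.97791554e-01,
         1.22038787e+00],
       [ 0.00000000e+00,  0.00000000e+00,  0.00000000e+00,
         1.00000000e+00]])}
machine [(array([202., 359.]), 0.62)]
panel [(array([200., 361.]), 0
[... 215 characters left out ...]
92108,  0.47695375,  0.02239333,  1.55538346, -0.01149169,
        1.10930841, -0.08310835]), 'joint_vel': array([-7.54773899e-05,  1.38424910e-03,  8.72958159e-04, -2.06509497e-03,
       -5.31931356e-05,  4.12086186e-04, -1.56125990e-03]), 'joint_torque': array([-2.87787134e-04, -5.96275449e+01,  1.60606418e+00, -2.81538534e+01,
        1.24127718e-02,  1.55207756e-03,  1.67288732e-05]), 'eef_pos': array([ 0.29044059, -0.60934514,  0.24834582]), 'tool_rot': array([ 1.28518228e-05,  8.45646865e-01, -5.33742801e-01,  3.59091048e-05]), 'contact_force': array([ 0.00236611,  0.21049484, -0.14422565]), 'torque': array([ 0.02958484,  0.0108987 , -0.02967726]), 'gripper_width': 1.0004510151967172}
```

Run:
```python
import cv2
a=cv2.imread("pics/top0.png"); b=cv2.imread("pics/side0.png")
cv2.imwrite("pics/top1.png",cv2.resize(a[130:330,220:480],None,fx=3,fy=3,interpolation=cv2.INTER_CUBIC))
```

```text
(no output)
```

View pics/top0.png

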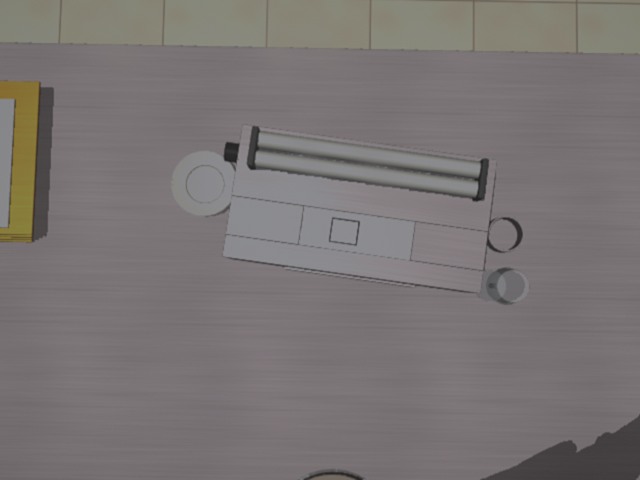

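View pics/top1.png

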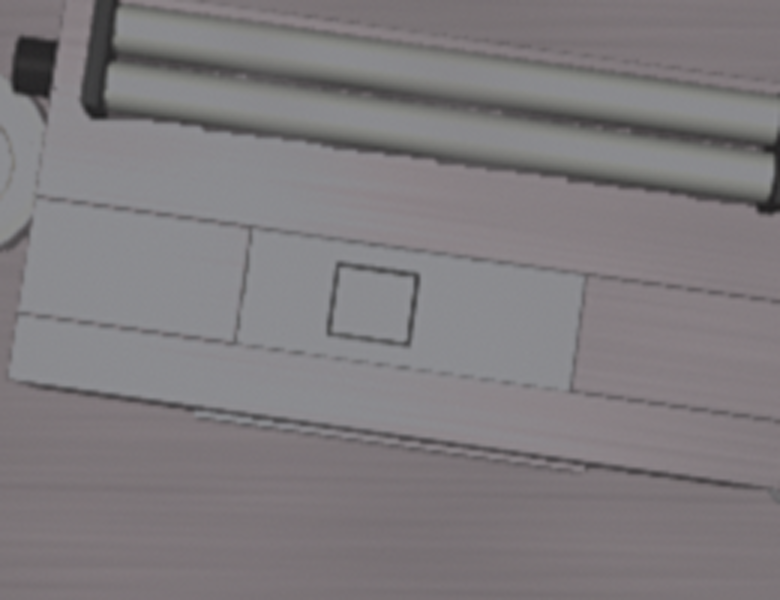

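View pics/side0.png

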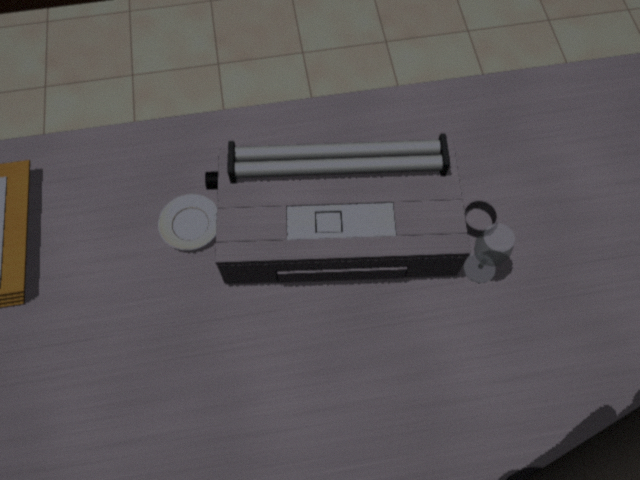

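The top view shows the button as a dark rectangle centred at about row 231, col 345. In the side view it is at about (222, 328). The detector agrees with both. The glass is near the machine's right front corner and the saucer is on the left.

Run:
```python
from h import *
from scipy.spatial.transform import Rotation as R
C=lambda u,v,z:ray("top",130+(v+.5)/3-.5,220+(u+.5)/3-.5,z)
pan=[C(*p,.127) for p in((250,228),(585,274),(573,390),(236,344))]
hole=[C(*p,.1245) for p in((337,263),(418,272),(410,345),(330,335))]
for s in(pan,hole):
    print(np.round(np.mean(s,0),4),[round(float(np.linalg.norm(s[i]-s[(i+1)%4]))*1e3) for i in range(4)])
d=pan[0]-pan[1]+pan[3]-pan[2]; yaw=np.arctan2(-d[0],d[1]); print("yaw",np.degrees(yaw))
b=np.mean(hole,0); print("side view of button",ray("side",222,328,.123))
print("glass",ray("top",288,504,.1),"cutter",ray("top",235,516,.02),ray("side",268,480,0))
o=readout.get_obs(); q=o["tool_rot"]; Rt=R.from_quat([*q[1:],q[0]]).as_matrix()
print(Rt.round(3)); print("shift cm",Rt.T@(np.array([b[0],b[1],.20])-o["eef_pos"])*100)
x=Rt[:,0]; ydir=np.array([-np.sin(yaw),np.cos(yaw)])
for s in(1,-1):
    t=np.degrees(np.arctan2(s*ydir[1],s*ydir[0])-np.arctan2(x[1],x[0])); t=(t+180)%360-180
    print("tool x to ±machine y: turn about tool z",-t)
```

```text
[ 0.5693 -0.0317  0.127 ] [200, 69, 201, 69]
[ 0.5722 -0.0097  0.1245] [48, 44, 48, 43]
yaw -6.797617093166136
side view of button [ 0.57180978 -0.011971    0.123     ]
glass [ 0.47586746 -0.30107567  0.1       ] cutter [ 0.57905091 -0.34829618  0.02      ] [ 0.48049861 -0.30750756  0.        ]
[[ 0.43  -0.903  0.   ]
 [-0.903 -0.43  -0.   ]
 [ 0.    -0.    -1.   ]]
shift cm [-42.00599496 -51.2338374    4.83230474]
tool x to ±machine y: turn about tool z -147.71976576077566
tool x to ±machine y: turn about tool z 32.28023423922434
```

carry_out(deltas=[[[-3,-3.7,0],3],[[-6.5,-8,0],6],[[-10,-12.2,0],10],[[-13.5,-16.5,0],14],[[-17,-20.7,0],18],[[-20.5,-25,0],22],[[-24,-29.3,0],26],[[-27.5,-33.5,0],30],[[-31,-37.8,0],32.3],[[-34.5,-42,0],32.3]], hand=0, newtons=20)

```text
t: 2.05
eef_pos: [0.5219, -0.1155, 0.2487]
tool_rot: [0.0, -0.664, 0.748, -0.0]
contact_force: [1.0, 0.4, -0.8]
gripper_width: 0.0
```

```bash
cat >> h.py <<'E'
def shift(z,b=(.572,-.0105)):
    from scipy.spatial.transform import Rotation as R
    o=readout.get_obs(); q=o["tool_rot"]; Rt=R.from_quat([*q[1:],q[0]]).as_matrix()
    yaw=np.radians(-6.8); x=Rt[:,0]; t=np.degrees(np.arctan2(np.cos(yaw),-np.sin(yaw))-np.arctan2(x[1],x[0])); t=(t+90)%180-90
    print("t",o["t"],o["eef_pos"].round(4),o["contact_force"].round(2),"w",round(o["gripper_width"],3),"shift",(Rt.T@(np.array([*b,z])-o["eef_pos"])*100).round(2),"turn",-t, "tilt",Rt[:,2].round(4))
E
python3 -c "from h import *; shift(.17)"
```

```text
t 2.05 [ 0.5219 -0.1155  0.2487] [ 1.    0.41 -0.81] w 0.0 shift [-11.03  -3.72   7.87] turn -0.04515341315777732 tilt [ 1.e-03 -3.e-04 -1.e+00]
```

carry_out(deltas=[[[-5,-1.7,1.5],0],[[-9,-3,3],0],[[-11.03,-3.72,5.5],0],[[-11.03,-3.72,7.9],0],[[-11.03,-3.72,7.9],0],[[-11.03,-3.72,7.9],0]])

```text
t: 2.8
eef_pos: [0.5725, -0.0109, 0.1706]
tool_rot: [0.001, -0.663, 0.748, -0.001]
contact_force: [0.2, 0.0, -0.2]
gripper_width: -0.001
```

Run:
```python
from h import *
shift(.14)
for n in("top","side"):
    im=read_camera(n)[:,:,::-1]; r,c=map(int,proj(n,(.572,-.0105,.123)))
    cv2.imwrite(f"pics/{n}2.png",cv2.resize(im[r-50:r+50,c-65:c+65],None,fx=3,fy=3,interpolation=cv2.INTER_CUBIC))
a=cv2.imread("pics/top2.png");b=cv2.imread("pics/side2.png");cv2.imwrite("pics/c2.png",np.hstack([a,b]))
```

```text
t 2.8 [ 0.5725 -0.0109  0.1706] [ 0.21  0.04 -0.19] w -0.001 shift [-0.04  0.06  3.06] turn -0.09176847061382887 tilt [ 2.e-03 -4.e-04 -1.e+00]
```

View pics/c2.png

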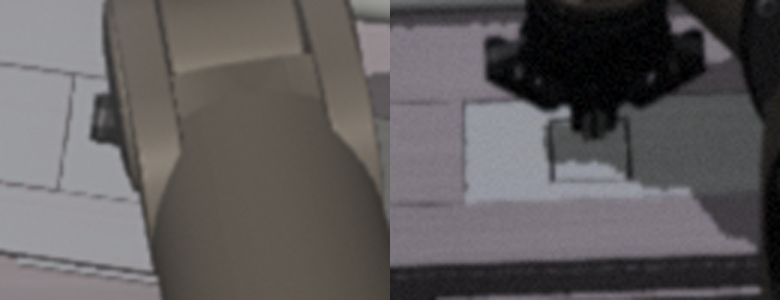

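The side view shows the shut fingertips just above the button, centred between its left and right gaps. I'll go down gently, watching the force.

carry_out(deltas=[[[-0.04,0.06,1.2],0],[[-0.04,0.06,2.2],0],[[-0.04,0.06,2.7],0],[[-0.04,0.06,2.8],0],[[-0.04,0.06,2.8],0]])

```text
t: 3.52
eef_pos: [0.5724, -0.0104, 0.143]
tool_rot: [0.001, -0.663, 0.748, -0.001]
contact_force: [-0.4, 0.1, -0.6]
gripper_width: -0.004
```

carry_out(deltas=[[[0,0,0.1],0],[[0,0,0.2],0],[[0,0,0.3],0],[[0,0,0.3],0]])

```text
t: 4.03
eef_pos: [0.5724, -0.0105, 0.1401]
tool_rot: [0.001, -0.663, 0.748, -0.001]
contact_force: [-0.6, 0.5, 1.3]
gripper_width: 0.001
```

carry_out(deltas=[[[0,0,0.1],0],[[0,0,0.2],0],[[0,0,0.25],0],[[0,0,0.25],0]])

```text
t: 4.53
eef_pos: [0.5725, -0.0105, 0.1377]
tool_rot: [0.001, -0.663, 0.748, -0.001]
contact_force: [-1.0, -0.5, 4.1]
gripper_width: 0.0
```

carry_out(deltas=[[[0,0,0.1],0],[[0,0,0.2],0],[[0,0,0.25],0],[[0,0,0.25],0]])

```text
t: 5.03
eef_pos: [0.5725, -0.0104, 0.1351]
tool_rot: [0.001, -0.663, 0.748, -0.001]
contact_force: [-1.2, 0.4, 4.5]
gripper_width: 0.003
```

carry_out(deltas=[[[0,0,0.1],0],[[0,0,0.15],0],[[0,0,0.15],0]])

```text
t: 5.4
eef_pos: [0.5725, -0.0105, 0.1336]
tool_rot: [0.001, -0.663, 0.748, -0.001]
contact_force: [-1.5, -0.0, 4.5]
gripper_width: -0.001
```

Run:
```python
from h import *
shift(.17)
im=read_camera("side")[:,:,::-1]
cv2.imwrite("pics/s3.png",cv2.resize(im[180:320,200:520],None,fx=2.4,fy=2.4,interpolation=cv2.INTER_CUBIC))
```

```text
t 5.4 [ 0.5725 -0.0105  0.1336] [-1.49 -0.01  4.46] w -0.001 shift [ 0.    0.04 -3.64] turn -0.10157147829534097 tilt [ 3.2e-03 -4.0e-04 -1.0e+00]
```

View pics/s3.png

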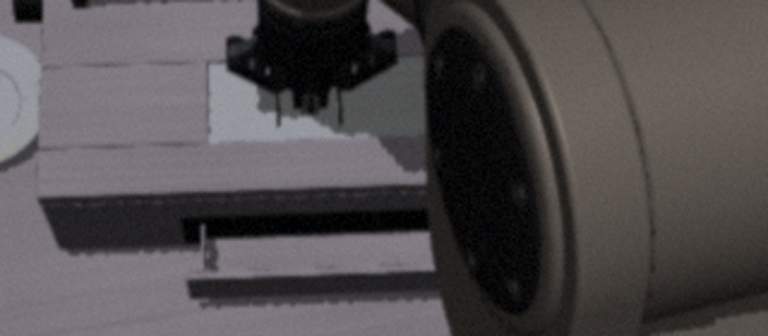

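The tray has sprung out, with its front edge now at about crop row 285, well ahead of the machine. Now I'll lift clear.

carry_out(deltas=[[[0,0,-1],0],[[0,0,-3],0],[[0,0,-6],0],[[0,0,-9],0],[[0,0,-12],0],[[0,0,-15],0],[[0,0,-15],0],[[0,0,-15],0],[[0,0,-15],0]])

```text
t: 6.58
eef_pos: [0.5713, -0.0105, 0.2824]
tool_rot: [0.0, -0.663, 0.748, -0.0]
contact_force: [0.1, -0.3, 0.2]
gripper_width: -0.001
```

Run:
```python
from h import *
shift(.17)
im=read_camera("side")[:,:,::-1]; read_camera("top")
cv2.imwrite("pics/s4.png",im)
for n in("side","top"):
  for q in("catch","tray","plate","glass","cutter"):
    print(n,q,[(np.round(d["centre"]),round(d["score"],2)) for d in models.spot_in(q,n)[:1]])
```

```text
t 6.575 [ 0.5713 -0.0105  0.2824] [ 0.11 -0.3   0.23] w -0.001 shift [-1.000e-02 -6.000e-02  1.124e+01] turn -0.09014670048298967 tilt [ 9.e-04 -4.e-04 -1.e+00]
side catch []
side tray [(array([290., 340.]), 0.87)]
side plate [(array([223., 190.]), 0.85)]
side glass []
side cutter []
top catch []
top tray [(array([286., 312.]), 0.65)]
top plate [(array([184., 202.]), 0.75)]
top glass [(array([285., 502.]), 0.71)]
top cutter [(array([236., 518.]), 0.58)]
```

View pics/s4.png

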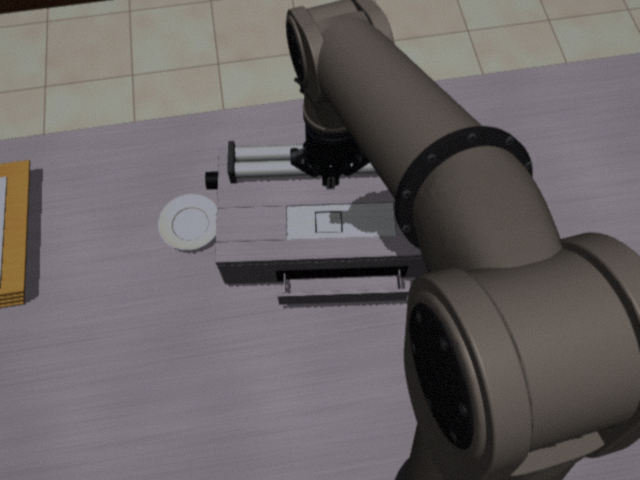

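Run:
```python
from h import *
y=np.radians(-6.8); u=np.array([np.cos(y),np.sin(y)]); p=np.array([.5693,-.0317])
f=ray("side",294,340,.075)[:2]   # tray front upper edge
print("tray front ahead of machine front, mm",1e3*(-(f-p)@u), "(panel offset in machine x unknown)")
g=ray("side",263,340,.129)[:2]; print("deck front edge",1e3*(-(g-p)@u))
bot.hand_in()
```

```text
tray front ahead of machine front, mm 124.90938540172637 (panel offset in machine x unknown)
deck front edge 85.28425736676499
the job is handed in; nothing more can be done
```

The tray is open and I've handed the job in; the hand-in gives no verdict. I found the button in the top and side pictures rather than by feeling along the panel. I pressed it about 6–7 mm with the shut fingertips, at about 4.5 N, then lifted straight up about 15 cm.

- **Tray:** it stands out by roughly 40 mm, measured from a single picture. That is above the 35 mm needed but not by much, and the tray looked fully out.
- **Contact:** the wrist force after lifting was near zero, so the arm is clear.
- **Button:** the detector found no button afterwards in either picture. In the last side picture its outline looks normal, but I did not measure that it sprang back.
- **Bystanders:** in the top picture the saucer, glass and cutter were within 1–4 pixels of where they started. From the side, the arm hid the glass and cutter, so only the saucer was confirmed there.

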